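Shift the line selector into its third slot

TASK

Select line three on the grey valve unit: push the ball knob of its lever with the fingertips along the H-shaped gate, out of the left-hand slots, across to the right, then forward (away from the robot) into the third slot - the far right one, marked with three dots - until the lever is fully home. Push gently, do not squeeze the knob or lift or shove the unit, leave the glassware and the bottle beside it alone, and let the lever go at the end.

Things in the scene. Friction and masses are not known exactly. Their poses are not given: they have to be found in the camera images.
- selector: grey metal valve unit, 140 (its x) x 130 (its y) x 70 mm high, about 2.5 kg, standing loose on rubber feet; four brass hose barbs stick out 22 mm at its far face. Origin: centre of its underside; x points away from the robot (unit turned up to 0.5 rad either way), y to the left, z up
- gate_center (a point): centre of the H-shaped opening in the unit's top plate (6 mm aluminium), 70 mm above the desk; axes as the unit's. Two slots along x, centred at y = +20 and -20 mm, 15 mm wide, x = -33 to +33 mm, joined only by a 15 mm wide cross channel along y at x = 0. Solid tongues, 25 mm wide, fill the rest between the slots, so the lever changes sides only through the channel
- slot3 (a point): far end of slot 3 in the plate, at x = +33, y = -20, z = 70 mm of the unit. Slot ends are marked with rows of black dots on the plate: one dot far left, two near left, three far right, four near right
- knob_center (a point): centre of the black ball knob, 30 mm diameter, atop the lever, a 10 mm steel rod pivoting 15 mm above the desk on the unit's z axis; pivot to knob centre 115 mm. With a = lever_across, f = lever_fore the knob is at x = 115 sin f, y = -115 sin a cos f, z = 15 + 115 cos a cos f mm in the unit's frame (112 to 130 mm high). About 1 N at the knob moves it; it stays where left
- lever_across (a joint): sideways lean of the lever, rad: 0 upright, negative to the left (+y of the unit), positive to the right; about -0.37 in the left slots, +0.37 in the right ones (0.05 of play), stops at -0.41 and +0.41. Starts on the left
- lever_fore (a joint): fore-and-aft lean, rad: 0 in the cross channel (about 0.05 of play either way while crossing), positive away from the robot; stops at -0.42 and +0.42, which are fully home in the slots. May start anywhere along the left slots: in slot 1 (positive), slot 2 (negative) or between
- flask: loose conical glass flask, 78 mm diameter, 135 mm high, a bystander; origin at the centre of its underside
- beaker: loose glass beaker, 72 mm diameter, 90 mm high, a bystander; origin at the centre of its underside
- bottle: loose brown glass bottle with a blue screw cap, 72 mm diameter, 148 mm high, a bystander; origin at the centre of its underside

How it is judged (in metres and radians):
On the way:
1. the lever has come across to the right through the cross channel (value of joint lever_across above 0.25 rad and value of joint lever_fore between -0.12 and 0.12 rad).
At the end, for the whole second after the job is handed in: the lever rests in slot 3, the far right one: leaning right by more than 0.3 rad and forward by more than 0.34 rad (stop at 0.42), at rest; the unit stands level within 25 mm of where it was and the flask, beaker and bottle within 15 mm (value of joint lever_across above 0.3 rad and value of joint lever_fore above 0.34 rad and velocity of joint lever_fore between -0.05 and 0.05 rad/s and distance of selector from where it was at the start of the episode below 0.025 m and height (world z) of selector below 0.006 m and angle between selector's own z axis and vertical below 0.05 rad and distance of each of flask, beaker, bottle from where it was at the start of the episode below 0.015 m); the robot touches nothing.
It fails at once if the unit is lifted or tipped (height (world z) of selector above 0.008 m or angle between selector's own z axis and vertical above 0.08 rad).
It fails at once if the unit is shoved more than 25 mm along the desk (distance of selector from where it was at the start of the episode above 0.025 m).
It fails at once if the knob is squeezed or forced with more than 40 N (contact force between the fingers and lever_fore above 40 N).
It fails at once if a bystander is moved or lifted more than 15 mm (distance of any of flask, beaker, bottle from where it was at the start of the episode above 0.015 m).
It fails at once if a bystander is tipped (angle between any of flask, beaker, bottle's own z axis and vertical above 0.3 rad).
It also fails if it takes over 51 s, if anything falls off the work surface, if the arm or the gripper's body presses on something with over 40 N, if the wrist force passes 120 N, or if a joint passes its speed limit or range.

ROBOT

A 7-joint arm with a two-finger parallel gripper is mounted at the origin on a cart in front of the work surface, level with it; the furniture and walls round the work are solid. World frame = base frame: x ahead of the robot, y to its left, z up, the work surface at z = 0. Lengths are in m, angles in degrees, forces in N, time in s.
With the tool pointing down it reaches from about 0.375 to 0.925 m from the base axis. Payload 3.1 kg.
Tool frame: the origin (TCP) lies at the very end of the fingers, on their centre line; the grasp point (between the pads) lies 19 mm behind it; z points along the fingers, y is the direction in which the jaws open and shut (so a half turn about z gives the same grasp; the last joint's range is limited). The gripper opens to 85 mm and grips with 20 to 120 N. Pads are 22 mm wide; open, the fingers measure 114 mm over their backs; the gripper's body (76 mm by 85 mm) begins 54 mm behind the grasp point. The pads swing forward as they close: fully open they stand 13 mm farther back than shut.
Start: joints at [-81.578, 21.939, 2.515, 91.553, -1.026, 66.532, -2.859], TCP at [0.158, 0.631, 0.231] pointing down, gripper open.
Joint ranges: [-149.38, 149.38], [-23.57, 123.04], [-84.95, 90], [0, 143.3], [-89.99, 269.99], [3.08, 112.72], [-163.45, 163.45]. Speed limits (degrees/s): [159.86, 159.86, 180, 180, 180, 180, 180].

INTERFACE

Orientations are given as [roll, pitch, yaw] about the fixed x, y, z axes, in that order (R = Rz(yaw) Ry(pitch) Rx(roll)).
In Python, from rig import telemetry, get_image, calibration, arm, spot_in gives the robot as it stands.
- The arm moves only by the shell command python3 -m crank 'ROWS'. ROWS is JSON, a list of rows, each an object of numbers: "rx", "ry", "rz": the turn, a rotation vector about the tool's x, y, z in rad; "dx", "dy", "dz": the shift along the tool's x, y, z in cm; "fingers": the opening, from -1 (shut) to 1 (fully open). In form: [{"rx": .., "ry": .., "rz": .., "dx": .., "dy": .., "dz": .., "fingers": ..}, ...]. A call has 1 to 12 rows; each row shifts and turns the commanded pose from where the row before left it, along the tool's axes as they then stand; what a row does not reach is not made up. A row lasts 1/10 s, in which the tool goes at most 50 mm and 8.59 degrees, less where a joint would pass 70% of its speed; a pose out of reach is approached as far as the arm can. A call is refused whole if a number of a shift passes 5 or a number of a turn 0.15, either way. A call with a gripper value outside its range is refused whole. The fingers move at their own pace and stop on an object; the grip force is fixed at half the most. Time passes only in rows, so rows that do not move let the fingers close. It gives the time, the measured TCP pose, the force and the opening at its end, in the units of the state.
- telemetry.read_state(): the state, without advancing time (a new reading comes with each control period).
- get_image(name): name is "scene" or "side" or "wrist"; returns the picture (384x512x3 uint8, red, green, blue); there is no depth.
- calibration(name): a dict with "fx", "fy", "cx", "cy" (pixels), "distortion" ([k1, k2, p1, p2, k3] as OpenCV has them; the pictures are not rectified), "T" (4x4, takes a point from camera to world coordinates); the wrist camera has in their place "mount" (4x4, takes a point from camera to tool coordinates, whose origin is the TCP and whose axes are the flange's). Camera axes: x right, y down, z forward; pixel columns grow to the right and rows downward; lengths in m; the calibration is good to about 2 mm. A picture is of the moment at which its call begins: read the wrist's pose just before it. calibration takes no time and is no camera call.
- arm.job_done(): hands the job in, once; it reports no verdict.
Trained networks look in the newest picture that a camera, given by its name, has taken for a name from the list of things; names that differ only in an ending like _2 or _b are one class to them, and where a whole thing is asked for, a point or a joint stands for the part that bears it (a point fixed in the world has none). Each returns a list of dicts, best first, with "conf" (0 to 1); they miss things now and then, are a little off and sometimes report something else, mostly with a low value. They report only what shows in the picture. A call takes as long as a camera call.
- spot_in(query, camera): "xy" ([column, row] in pixels, amid what is visible of it).
The state is a dict: "clock": time; "joint_pos": joint angles; "qd": joint speeds; "joint_torque": joint torques, N m; "ee_pos": TCP position; "tcp_rot": TCP orientation; "force": force on the tool from outside, world axes, zero at the start; "torque": the same for the moment, N m; "opening": opening from 0.0 (shut) to 1.0 (fully open).
Only numpy, scipy, OpenCV 4.12 (cv2) and the standard library are available. Lean on these libraries where they do the work, as an engineer would, in place of code of your own. Each camera call takes 0.05 s, during which the arm holds its last target.

## Working session

There is one attempt and no reset: what is moved stays moved. The work goes in short steps, Python scripts to look and compute and a shell command to move; the robot and the scene stay as the last step left them, time stands still between calls to the robot, and variables do not carry over. Pictures are saved under pics/ and viewed, and the job is handed in when it is done.

```bash
ls; mkdir -p pics; python3 - <<'E'
from rig import telemetry, get_image, calibration, arm, spot_in
import cv2
print(telemetry.read_state())
for n in ["scene","side","wrist"]:
    im=get_image(n); cv2.imwrite(f"pics/{n}0.png",im[:,:,::-1])
    c=calibration(n); print(n,c)
    for q in ["selector","gate_center","knob_center","slot3","flask","beaker","bottle"]:
        print(q,spot_in(q,n)[:2])
E
```

```text
pics
{'clock': 0.0, 'joint_pos': array([-81.57608499,  21.992633  ,   2.51060727,  91.64911912,
        -1.02338501,  66.52920844,  -2.8577209 ]), 'qd': array([-0.03617193,  0.0390618 ,  0.12052195, -0.03802666, -0.01630606,
        0.03714892,  0.03260632]), 'joint_torque': array([-7.48571783e-04, -4.33469939e+01,  1.02384456e+00, -2.49511886e+01,
        1.05093926e-02,  1.14760775e-02, -8.96036653e-06]), 'ee_pos': array([0.15733263, 0.62971288, 0.2298789 ]), 'tcp_rot': array([-1.79851809e+02,  9.68637653e-03,  1.65980186e+02]), 'force': array([ 0.05184048,  0.17231163, -0.08735487]), 'torque': array([ 0.00270064,  0.00195281, -0.00767655]), 'opening': 1.0035321240406931}
scene {'fx': 359.1503171887813, 'fy': 359.1503171887813, 'cx': 256.2022900183467, 'cy': 185.67376266665738, 'distortion': array([-0.00414097,  0.        ,  0.        ,  0.        ,  0.        ]), 'T': array([[ 0.55766858, -0.52414267,  0.64364603, -0.0379992 ],
       [-0.8299259 , -0.33795186,  0.44385982, -0.39068028],
       [-0.0151245 , -0.78170519, -0.62346471,  0.66492493],
       [ 0.        ,  0.        ,
[... 1028 characters left out ...]
8], 'conf': 0.67}]
beaker []
bottle [{'xy': [231.9, 149.2], 'conf': 0.55}]
wrist {'fx': 303.5207390845851, 'fy': 303.5207390845851, 'cx': 258.843785033578, 'cy': 189.70177947134817, 'distortion': array([-0.05042589,  0.        ,  0.        ,  0.        ,  0.        ]), 'mount': array([[-8.69324297e-04, -9.50689303e-01, -3.10143667e-01,
         8.01361385e-02],
       [ 9.99999556e-01, -7.13728549e-04, -6.15165921e-04,
        -3.27871979e-04],
       [ 3.63473271e-04, -3.10144064e-01,  9.50689501e-01,
        -1.41999350e-01],
       [ 0.00000000e+00,  0.00000000e+00,  0.00000000e+00,
         1.00000000e+00]])}
selector []
gate_center []
knob_center []
slot3 []
flask []
beaker []
bottle []
```

View pics/scene0.png

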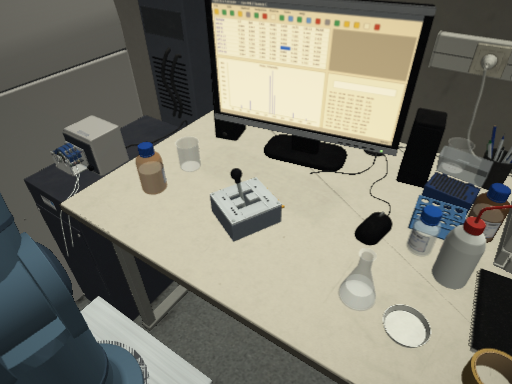

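View pics/side0.png

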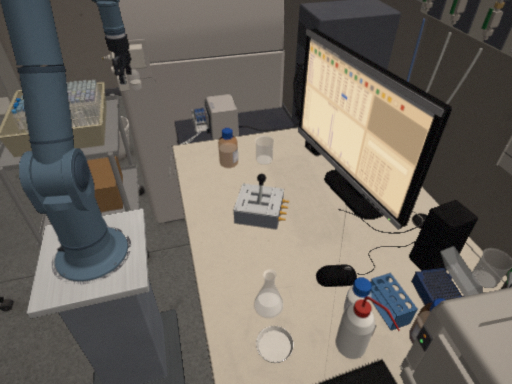

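```bash
python3 - <<'E'
import cv2
for n,(x,y,w,h) in {"scene":(150,100,190,150),"side":(180,110,160,130)}.items():
    im=cv2.imread(f"pics/{n}0.png")[y:y+h,x:x+w]
    cv2.imwrite(f"pics/{n}0z.png",cv2.resize(im,None,fx=4,fy=4,interpolation=cv2.INTER_CUBIC))
E
```

```text
(no output)
```

View pics/scene0z.png

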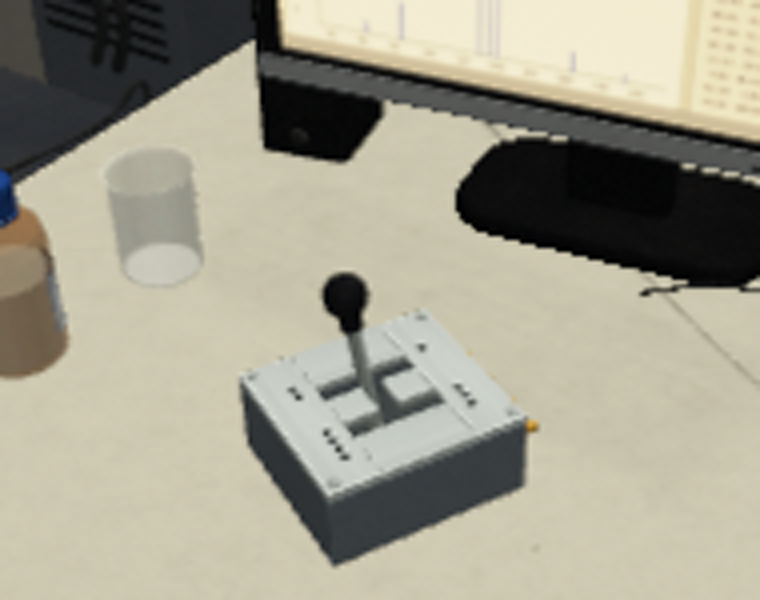

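View pics/side0z.png

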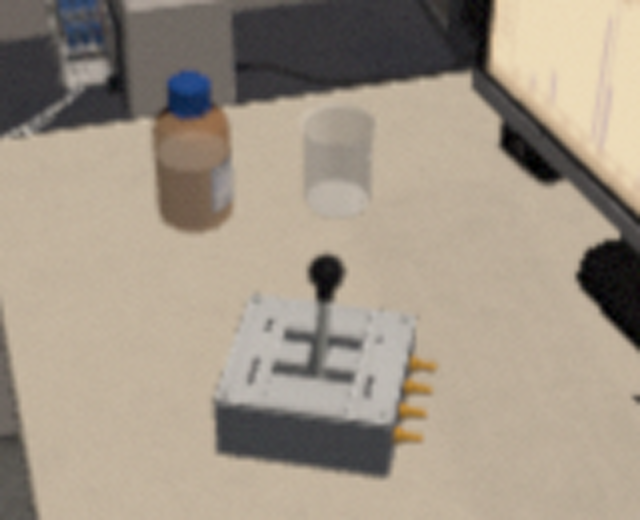

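```bash
cat > h.py <<'E'
import numpy as np, cv2
from scipy.optimize import least_squares
from rig import telemetry, get_image, calibration
def proj(P,cam):
    c=calibration(cam); T=np.linalg.inv(c["T"])
    K=np.array([[c["fx"],0,c["cx"]],[0,c["fy"],c["cy"]],[0,0,1]])
    return cv2.projectPoints(np.atleast_2d(P).astype(float),cv2.Rodrigues(T[:3,:3])[0],T[:3,3],K,c["distortion"])[0][:,0]
def ground(px,cam,z):
    c=calibration(cam);K=np.array([[c["fx"],0,c["cx"]],[0,c["fy"],c["cy"]],[0,0,1]])
    u=cv2.undistortPoints(np.array([[px]],float),K,c["distortion"])[0,0]
    d=c["T"][:3,:3]@[u[0],u[1],1];o=c["T"][:3,3]
    return o+d*(z-o[2])/d[2]
def unit(p,P):
    c,s=np.cos(p[2]),np.sin(p[2]);P=np.atleast_2d(P)
    return np.c_[p[0]+c*P[:,0]-s*P[:,1],p[1]+s*P[:,0]+c*P[:,1],P[:,2]]
def knob(a,f): return np.array([115*np.sin(f),-115*np.sin(a)*np.cos(f),15+115*np.cos(a)*np.cos(f)])/1000
E
python3 - <<'E'
from h import *
C=np.array([[-70,65,70],[70,65,70],[70,-65,70],[-70,-65,70]])/1000
z=lambda L,o:(np.array(L)+.5)/4-.5+o
S=z([(243,378),(420,312),(525,415),(333,492)],(150,100)); D=z([(255,297),(415,316),(393,418),(217,402)],(180,110))
ks=z([(346,295)],(150,100)); kd=z([(326,271)],(180,110))
def r(p):
    U=unit(p,C);k=unit(p,knob(p[3],p[4]))
    return np.r_[(proj(U,"scene")-S).ravel(),(proj(U,"side")-D).ravel(),(proj(k,"scene")-ks).ravel(),(proj(k,"side")-kd).ravel()]
s=least_squares(r,[.6,.1,0,-.37,0]);print(s.x.round(4),r(s.x).round(1)); print("knob",unit(s.x,knob(s.x[3],s.x[4])))
for cam,o,(n,b) in [("scene",(150,100),("beaker",(162,262))),("side",(180,110),("beaker",(338,198))),("side",(180,110),("bottle",(195,212)))]:
    print(n,ground(z(b,o),cam,0))
print("flask",ground((358,297),"scene",0),ground((268,305),"side",0))
print("bottlebase scene",ground((153,184),"scene",0))
E
```

```text
[ 0.5192  0.0278 -0.4423 -0.379  -0.0065] [-0.8 -0.7  1.3 -1.4  1.6 -0.5  0.1  0.9 -1.7 -1.2 -0.2 -1.1  0.   0.9
 -0.9 -0.8  0.1 -0.  -0.1 -0.2]
knob [[0.53677588 0.06659708 0.12183695]]
beaker [0.62123755 0.3203828  0.        ]
beaker [0.62018792 0.3151047  0.        ]
bottle [ 4.80013078e-01  3.29192098e-01 -1.11022302e-16]
flask [ 0.45042601 -0.31150631  0.        ] [ 0.45212832 -0.30616835  0.        ]
bottlebase scene [0.4868208  0.34827475 0.        ]
```

```bash
python3 -m crank '[{"rz":0.1,"fingers":-1},{"rz":0.097,"fingers":-1},{"dx":-2,"dy":-1,"fingers":-1},{"dx":-3,"dy":-1.5,"fingers":-1},{"dx":-3,"dy":-1.5,"fingers":-1},{"dx":-3,"dy":-1.5,"fingers":-1},{"dx":-3,"dy":-1.5,"fingers":-1},{"dx":-3,"dy":-1.5,"fingers":-1},{"dx":-3,"dy":-1.5,"fingers":-1},{"dx":-3,"dy":-1.5,"fingers":-1},{"dx":-3,"dy":-1.5,"fingers":-1},{"dx":-3,"dy":-1.5,"fingers":-1}]'; python3 -m crank '[{"dx":-3,"dy":-1.5,"fingers":-1},{"dx":-3,"dy":-1.5,"fingers":-1},{"dx":-3,"dy":-1.5,"fingers":-1},{"dx":-3,"dy":-1.5,"fingers":-1},{"dx":-3,"dy":-1.5,"fingers":-1},{"dx":-3,"dy":-1.5,"fingers":-1},{"dx":-3,"dy":-1.5,"fingers":-1},{"dx":-3,"dy":-1.5,"fingers":-1},{"dx":-2,"dy":-1.0,"fingers":-1},{"fingers":-1},{"fingers":-1}]'
python3 - <<'E'
from h import *
print(telemetry.read_state()); 
for n in ["wrist","scene"]: cv2.imwrite(f"pics/{n}1.png",get_image(n)[:,:,::-1])
E
```

```text
{'clock': 1.2, 'joint_pos': array([-81.57760211,  21.93717972,   2.51597873,  91.55060065,
        -1.02575914,  66.53315227,  -2.86057857]), 'qd': array([-0.0356579 ,  0.06847991,  0.07210008,  0.01070837, -0.02058405,
        0.04752515, -0.05199641]), 'joint_torque': array([ 1.90353826e-04, -4.33436108e+01,  1.02296256e+00, -2.49916399e+01,
        1.04950159e-02,  1.56279395e-03,  1.25455819e-05]), 'ee_pos': array([0.15752276, 0.63064263, 0.23130375]), 'tcp_rot': array([ 1.79998508e+02, -1.31446840e-03,  1.65974520e+02]), 'force': array([0.39735986, 0.83550724, 0.399142  ]), 'torque': array([-0.05614241, -0.01470099, -0.00560621]), 'opening': 0.9988966000809995}invalid input at $[0]: expected keys rx, ry, rz, dx, dy, dz, fingers
invalid input at $[0]: expected keys rx, ry, rz, dx, dy, dz, fingers
```

View pics/wrist1.png

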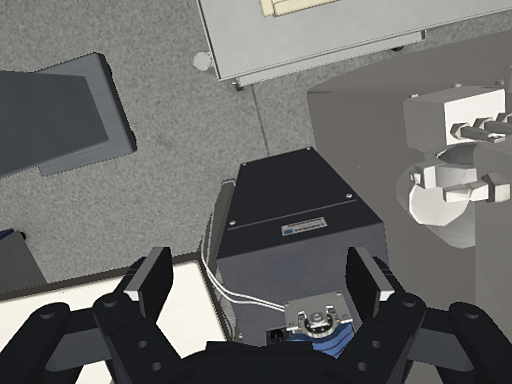

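View pics/scene1.png

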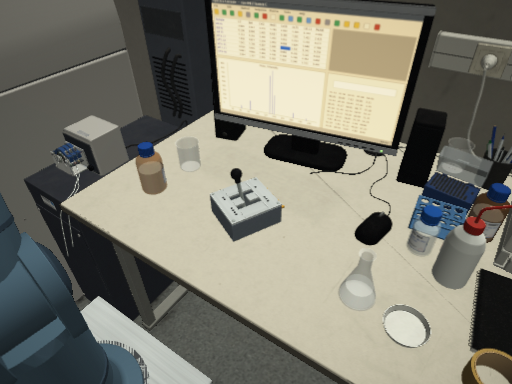

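```bash
python3 -m crank '[{"rx":0,"ry":0,"rz":0.1,"dx":0,"dy":0,"dz":-2.5,"fingers":-1},{"rx":0,"ry":0,"rz":0.097,"dx":0,"dy":0,"dz":-2.5,"fingers":-1},{"rx":0,"ry":0,"rz":0,"dx":-2,"dy":-1,"dz":0,"fingers":-1},{"rx":0,"ry":0,"rz":0,"dx":-3,"dy":-1.5,"dz":0,"fingers":-1},{"rx":0,"ry":0,"rz":0,"dx":-3,"dy":-1.5,"dz":0,"fingers":-1},{"rx":0,"ry":0,"rz":0,"dx":-3,"dy":-1.5,"dz":0,"fingers":-1},{"rx":0,"ry":0,"rz":0,"dx":-3,"dy":-1.5,"dz":0,"fingers":-1},{"rx":0,"ry":0,"rz":0,"dx":-3,"dy":-1.5,"dz":0,"fingers":-1},{"rx":0,"ry":0,"rz":0,"dx":-3,"dy":-1.5,"dz":0,"fingers":-1},{"rx":0,"ry":0,"rz":0,"dx":-3,"dy":-1.5,"dz":0,"fingers":-1},{"rx":0,"ry":0,"rz":0,"dx":-3,"dy":-1.5,"dz":0,"fingers":-1},{"rx":0,"ry":0,"rz":0,"dx":-3,"dy":-1.5,"dz":0,"fingers":-1}]'; python3 - <<'E'
from h import *
print(telemetry.read_state()); 
for n in ["wrist","side"]: cv2.imwrite(f"pics/{n}2.png",get_image(n)[:,:,::-1])
E
```

```text
clock: 2.5
ee_pos: [0.3585, 0.3744, 0.2815]
tcp_rot: [180.0, -0.0, 154.7]
force: [0.1, -0.1, -0.9]
opening: -0.003
{'clock': 2.5, 'joint_pos': array([-64.68993214,   4.85287924,  14.74028838, 106.7783768 ,
        -1.33673107,  68.49523908,  15.17709569]), 'qd': array([20.50356394, -6.88929949, 15.48900452,  7.50828957,  0.39795639,
       -0.83065605, 35.44064489]), 'joint_torque': array([-1.61462422e+00, -2.81640637e+01,  7.32484250e-02, -2.52061307e+01,
       -2.49047019e-02,  1.03475992e-01, -4.16980600e-01]), 'ee_pos': array([0.35846224, 0.37439259, 0.28154684]), 'tcp_rot': array([ 1.79960825e+02, -3.65008337e-04,  1.54688015e+02]), 'force': array([ 0.14234294, -0.12883971, -0.87890103]), 'torque': array([-0.03002417, -0.01427284, -0.00594297]), 'opening': -0.003241212258119848}
```

View pics/wrist2.png

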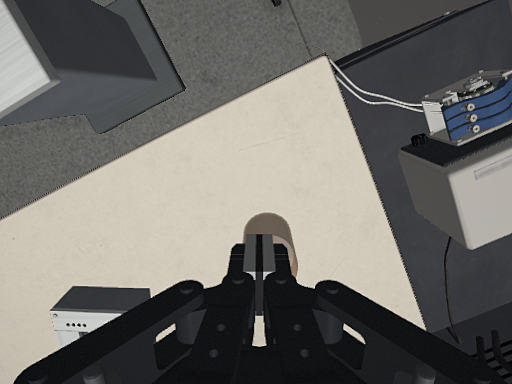

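View pics/side2.png

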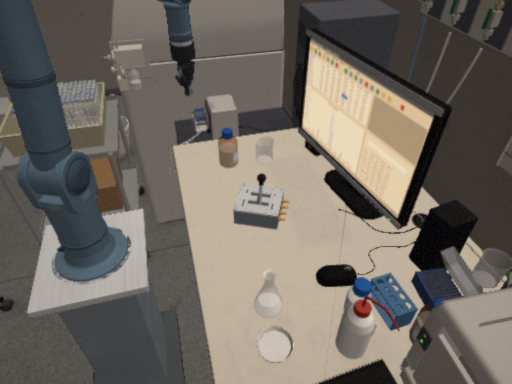

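```bash
python3 -m crank '[{"rx":0,"ry":0,"rz":0,"dx":-3,"dy":-1.5,"dz":0,"fingers":-1},{"rx":0,"ry":0,"rz":0,"dx":-3,"dy":-1.5,"dz":0,"fingers":-1},{"rx":0,"ry":0,"rz":0,"dx":-3,"dy":-1.5,"dz":0,"fingers":-1},{"rx":0,"ry":0,"rz":0,"dx":-3,"dy":-1.5,"dz":0,"fingers":-1},{"rx":0,"ry":0,"rz":0,"dx":-3,"dy":-1.5,"dz":0,"fingers":-1},{"rx":0,"ry":0,"rz":0,"dx":-3,"dy":-1.5,"dz":0,"fingers":-1},{"rx":0,"ry":0,"rz":0,"dx":-3,"dy":-1.5,"dz":0,"fingers":-1},{"rx":0,"ry":0,"rz":0,"dx":-3,"dy":-1.5,"dz":0,"fingers":-1},{"rx":0,"ry":0,"rz":0,"dx":-3,"dy":-1.5,"dz":0,"fingers":-1},{"rx":0,"ry":0,"rz":0,"dx":-2.4,"dy":-1.0,"dz":0,"fingers":-1},{"rx":0,"ry":0,"rz":0,"dx":0,"dy":0,"dz":0,"fingers":-1},{"rx":0,"ry":0,"rz":0,"dx":0,"dy":0,"dz":0,"fingers":-1}]'; python3 - <<'E'
from h import *
print(telemetry.read_state()); 
for n in ["wrist"]:
  im=get_image(n)[:,:,::-1]; cv2.imwrite(f"pics/{n}3.png",im)
  cv2.imwrite(f"pics/{n}3z.png",cv2.resize(im,None,fx=1.5,fy=1.5))
E
```

```text
clock: 3.8
ee_pos: [0.5615, 0.119, 0.2812]
tcp_rot: [180.0, -0.0, 154.6]
force: [-0.4, -0.1, -0.4]
opening: 0.004
{'clock': 3.8, 'joint_pos': array([-42.27684325,  12.13510816,  30.27576779, 100.19948153,
        -6.52936433,  69.42645649,  54.37351281]), 'qd': array([-1.22692871, -0.51277071, -1.9602744 ,  0.75174424, -0.37662527,
        0.1359689 , -0.00934426]), 'joint_torque': array([ 1.16515461e+00, -3.13614786e+01,  4.09844309e+00, -2.55038559e+01,
        1.50978179e-01, -3.27098183e-02,  9.90625704e-03]), 'ee_pos': array([0.56145955, 0.11897067, 0.28117057]), 'tcp_rot': array([ 1.79992234e+02, -3.46728007e-02,  1.54629563e+02]), 'force': array([-0.40741759, -0.11461197, -0.43715508]), 'torque': array([-0.01855734, -0.04820673,  0.07382667]), 'opening': 0.0036504712777076934}
```

View pics/wrist3z.png

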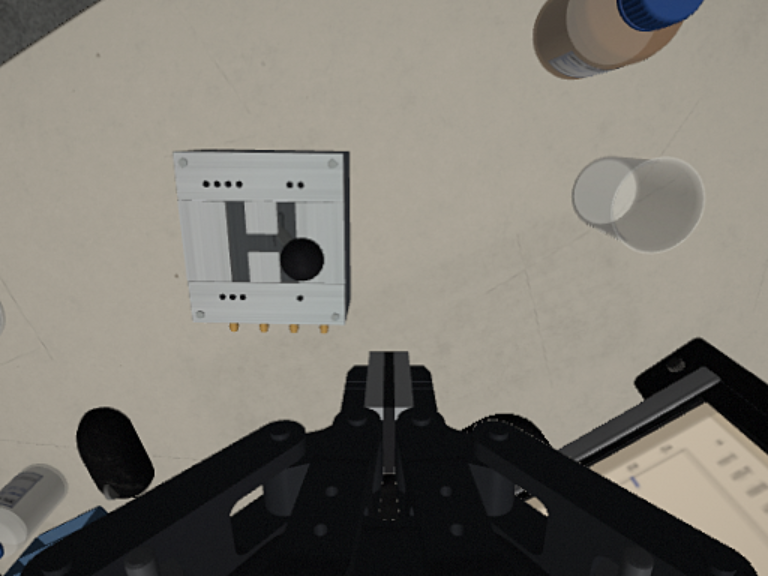

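```bash
cat >> h.py <<'E'
from scipy.spatial.transform import Rotation as R
def wproj(P,pos,rpy):
    c=calibration("wrist"); T=np.eye(4);T[:3,:3]=R.from_euler("xyz",rpy,degrees=True).as_matrix();T[:3,3]=pos
    T=np.linalg.inv(T@c["mount"])
    K=np.array([[c["fx"],0,c["cx"]],[0,c["fy"],c["cy"]],[0,0,1]])
    return cv2.projectPoints(np.atleast_2d(P).astype(float),cv2.Rodrigues(T[:3,:3])[0],T[:3,3],K,c["distortion"])[0][:,0]
C=np.array([[-70,65,70],[70,65,70],[70,-65,70],[-70,-65,70]])/1000
E
python3 - <<'E'
from h import *
W=(np.array([(346,152),(345,322),(191,323),(174,153)])+.5)/1.5-.5; kw=(np.array([(302,259)])+.5)/1.5-.5
pos,rpy=[0.56146,0.11897,0.28117],[180,-.03,154.63]
def r(p):
    U=unit(p,C);k=unit(p,knob(p[3],p[4]))
    return np.r_[(wproj(U,pos,rpy)-W).ravel(),(wproj(k,pos,rpy)-kw).ravel()]
s=least_squares(r,[.52,.03,-.44,-.37,0]);print(s.x.round(4),r(s.x).round(1)); print("knob",unit(s.x,knob(s.x[3],s.x[4])))
# gate px
print(wproj(unit(s.x,np.array([[-33,20,70],[33,20,70],[33,-20,70],[-33,-20,70]])/1000),pos,rpy)*1.5)
E
```

```text
[ 0.5182  0.0289 -0.4621 -0.3576 -0.0085] [-1.1  0.3  0.8  2.1  1.3 -0.5 -0.8 -1.6  0.   0. ]
knob [[0.5352639  0.06532496 0.12271974]]
[[286.41536155 200.79160693]
 [290.35611114 282.10134195]
 [241.72250299 281.24649782]
 [235.09062678 200.10883839]]
```

```bash
python3 -m crank '[{"rx":0,"ry":0,"rz":0.01,"dx":0,"dy":0,"dz":2,"fingers":-1},{"rx":0,"ry":0,"rz":0,"dx":0,"dy":0,"dz":3,"fingers":-1},{"rx":0,"ry":0,"rz":0,"dx":0,"dy":0,"dz":3,"fingers":-1},{"rx":0,"ry":0,"rz":0,"dx":0,"dy":0,"dz":3,"fingers":-1},{"rx":0,"ry":0,"rz":0,"dx":0,"dy":0,"dz":3,"fingers":-1},{"rx":0,"ry":0,"rz":0,"dx":0,"dy":0,"dz":2,"fingers":-1},{"rx":0,"ry":0,"rz":0,"dx":0,"dy":0,"dz":1.6,"fingers":-1},{"rx":0,"ry":0,"rz":0,"dx":0,"dy":-1,"dz":0,"fingers":-1},{"rx":0,"ry":0,"rz":0,"dx":0,"dy":-1,"dz":0,"fingers":-1},{"rx":0,"ry":0,"rz":0,"dx":0,"dy":0,"dz":0,"fingers":-1},{"rx":0,"ry":0,"rz":0,"dx":0,"dy":0,"dz":0,"fingers":-1}]'; python3 - <<'E'
from h import *
s=telemetry.read_state();print(s["ee_pos"],s["tcp_rot"],s["force"])
for n,(x,y,w,h) in {"wrist":(0,0,512,384),"side":(180,110,160,130)}.items():
  im=get_image(n)[y:y+h,x:x+w,::-1]; 
  cv2.imwrite(f"pics/{n}4z.png",cv2.resize(im,None,fx=1.5 if w>200 else 4,fy=1.5 if w>200 else 4))
E
```

```text
clock: 4.95
ee_pos: [0.5537, 0.1003, 0.1068]
tcp_rot: [179.9, 0.1, 154.0]
force: [-0.4, -0.1, 0.5]
opening: -0.0
[0.55372184 0.10028189 0.10677662] [1.79871276e+02 1.06180658e-01 1.54019915e+02] [-0.39741487 -0.14617771  0.45544542]
```

View pics/wrist4z.png

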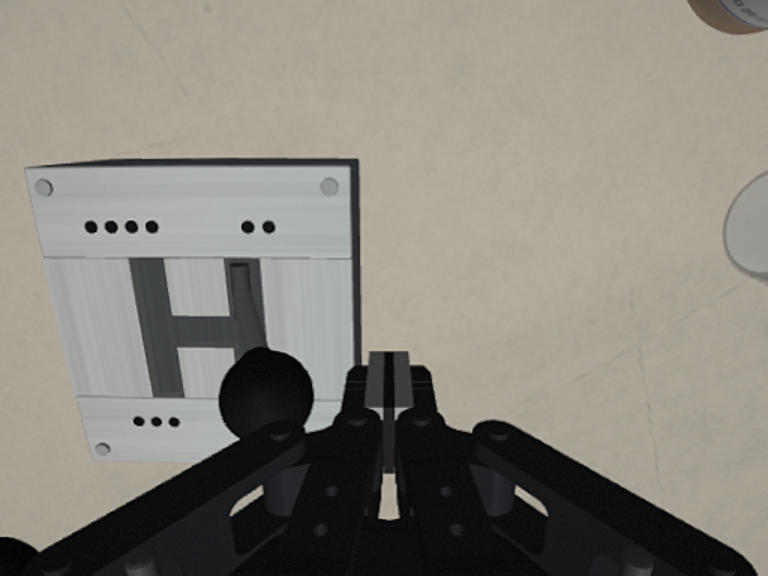

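View pics/side4z.png

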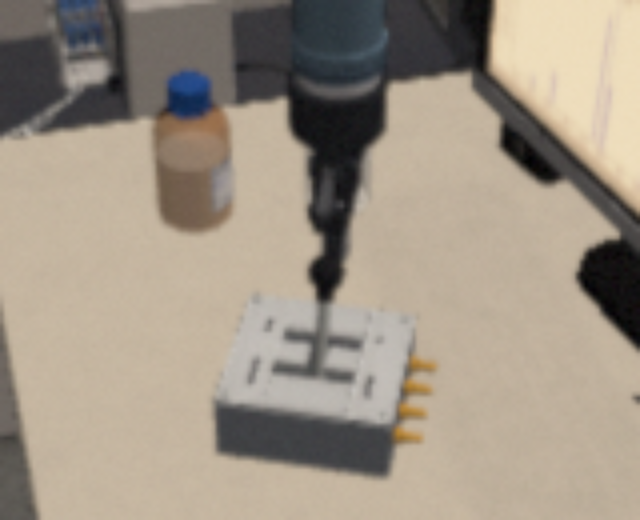

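```bash
python3 - <<'E'
from h import *
q=(lambda L:(np.array(L)+.5)/1.5-.5)
W=q([(350,167),(25,168),(330,187),(44,188),(102,449)]); kw=q([(266,395)])
P=np.array([[-70,65,70],[-70,-65,70]])/1000
pos,rpy=[0.55372,0.10028,0.10678],[179.87,.106,154.02]
def r(p,full=True):
    k=unit(p,knob(p[3],p[4]))
    return np.r_[(wproj(unit(p,P),pos,rpy)-W[:2]).ravel(),(wproj(k,pos,rpy)-kw).ravel()]
s=least_squares(r,[.52,.03,-.44,-.37,0]);print(s.x.round(4),r(s.x).round(1)); 
for p in (s.x,[.5187,.0284,-.452,-.36,-.008]):
  print("knob",unit(p,knob(p[3],p[4])))
  print(wproj(unit(p,np.array([[-70,65,70],[-70,-65,70],[-33,27,70],[0,12,70],[33,20,70]])/1000),pos,rpy)*1.5)
for f in (-.1,-.05,0,.05,.1):
  p=[.5187,.0284,-.452,-.36]; k=knob(-.36,f); piv=np.array([0,0,.015]); t=55/115/np.cos(.36)/np.cos(f)
  print(f,wproj(unit(p,np.array([piv,piv+(k-piv)*t,k])),pos,rpy).round(0).tolist())
E
```

```text
[ 0.5189  0.0281 -0.4625 -0.3601 -0.024 ] [ 1.1 -0.  -1.2  0.2  0.   0. ]
knob [[0.5345371  0.0655506  0.12259322]]
[[351.34373329 166.72670371]
 [ 22.98654854 168.11265048]
 [259.5641137  259.70443045]
 [231.17604092 333.59456131]
 [256.247787   400.25762304]]
knob [[0.53556588 0.06524383 0.12262469]]
[[349.87977269 163.93201631]
 [ 21.89946047 168.98222087]
 [259.07028846 258.18102877]
 [231.51056756 332.56941142]
 [257.32224102 399.18671388]]
-0.1 [[162.0, 194.0], [167.0, 213.0], [176.0, 245.0]]
-0.05 [[162.0, 194.0], [167.0, 218.0], [177.0, 256.0]]
0 [[162.0, 194.0], [168.0, 222.0], [178.0, 267.0]]
0.05 [[162.0, 194.0], [168.0, 226.0], [179.0, 277.0]]
0.1 [[162.0, 194.0], [169.0, 230.0], [180.0, 286.0]]
```

```bash
python3 -m crank '[{"rx":0,"ry":0,"rz":0,"dx":0,"dy":-0.7,"dz":0,"fingers":-1},{"rx":0,"ry":0,"rz":0,"dx":0,"dy":-0.6,"dz":0,"fingers":-1},{"rx":0,"ry":0,"rz":0,"dx":0,"dy":-0.5,"dz":0,"fingers":-1},{"rx":0,"ry":0,"rz":0,"dx":0,"dy":-0.5,"dz":0,"fingers":-1},{"rx":0,"ry":0,"rz":0,"dx":0,"dy":-0.5,"dz":0,"fingers":-1},{"rx":0,"ry":0,"rz":0,"dx":0,"dy":0,"dz":0,"fingers":-1}]'; python3 - <<'E'
from h import *
s=telemetry.read_state();print(s["ee_pos"],s["tcp_rot"],s["force"])
for n,(x,y,w,h) in {"wrist":(0,0,512,384),"side":(180,110,160,130)}.items():
  im=get_image(n)[y:y+h,x:x+w,::-1]; 
  cv2.imwrite(f"pics/{n}5z.png",cv2.resize(im,None,fx=1.5 if w>200 else 4,fy=1.5 if w>200 else 4))
E
```

```text
clock: 5.65
ee_pos: [0.5401, 0.0744, 0.1052]
tcp_rot: [-180.0, -0.0, 154.0]
force: [0.4, 0.5, 0.5]
opening: 0.0
[0.54006049 0.07442792 0.10523241] [-1.79961546e+02 -1.62002543e-02  1.54040654e+02] [0.35758859 0.51930516 0.54766395]
```

View pics/wrist5z.png

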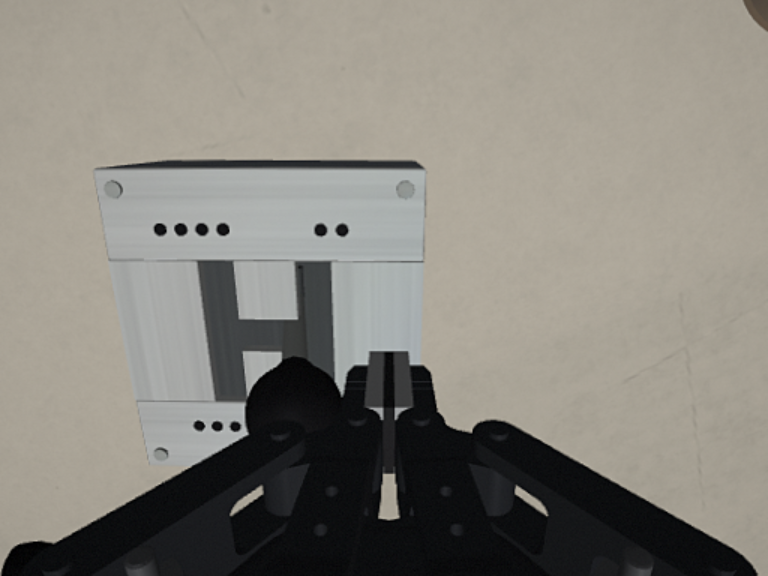

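View pics/side5z.png

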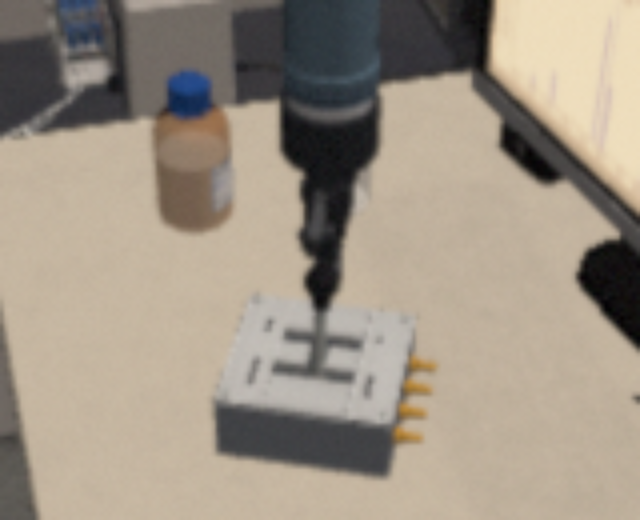

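```bash
python3 -m crank '[{"rx":0,"ry":0,"rz":0,"dx":0,"dy":-0.5,"dz":0,"fingers":-1},{"rx":0,"ry":0,"rz":0,"dx":0,"dy":-0.5,"dz":0,"fingers":-1},{"rx":0,"ry":0,"rz":0,"dx":0,"dy":-0.5,"dz":0,"fingers":-1},{"rx":0,"ry":0,"rz":0,"dx":0,"dy":-0.5,"dz":0,"fingers":-1},{"rx":0,"ry":0,"rz":0,"dx":0,"dy":-0.5,"dz":0,"fingers":-1},{"rx":0,"ry":0,"rz":0,"dx":0,"dy":-0.5,"dz":0,"fingers":-1},{"rx":0,"ry":0,"rz":0,"dx":0,"dy":0,"dz":0,"fingers":-1}]'; python3 -m crank '[{"rx":0,"ry":0,"rz":0,"dx":0,"dy":-0.5,"dz":0,"fingers":-1},{"rx":0,"ry":0,"rz":0,"dx":0,"dy":-0.5,"dz":0,"fingers":-1},{"rx":0,"ry":0,"rz":0,"dx":0,"dy":-0.5,"dz":0,"fingers":-1},{"rx":0,"ry":0,"rz":0,"dx":0,"dy":-0.5,"dz":0,"fingers":-1},{"rx":0,"ry":0,"rz":0,"dx":0,"dy":-0.4,"dz":0,"fingers":-1},{"rx":0,"ry":0,"rz":0,"dx":0,"dy":0,"dz":0,"fingers":-1}]';python3 - <<'E'
from h import *
s=telemetry.read_state();print(s["ee_pos"],s["tcp_rot"],s["force"])
for n,(x,y,w,h) in {"wrist":(0,0,512,384),"side":(180,110,160,130)}.items():
  im=get_image(n)[y:y+h,x:x+w,::-1]; 
  cv2.imwrite(f"pics/{n}6z.png",cv2.resize(im,None,fx=1.5 if w>200 else 4,fy=1.5 if w>200 else 4))
E
```

```text
clock: 6.45
ee_pos: [0.5268, 0.0473, 0.1051]
tcp_rot: [-179.9, -0.0, 154.0]
force: [-0.2, -0.6, -0.3]
opening: -0.002
clock: 7.05
ee_pos: [0.5164, 0.026, 0.1051]
tcp_rot: [-180.0, -0.0, 154.0]
force: [0.5, 0.5, -0.9]
opening: -0.001
[0.51636662 0.02603028 0.10512497] [-1.79958911e+02 -2.63149347e-02  1.54047904e+02] [ 0.48602178  0.52607682 -0.92816791]
```

View pics/wrist6z.png

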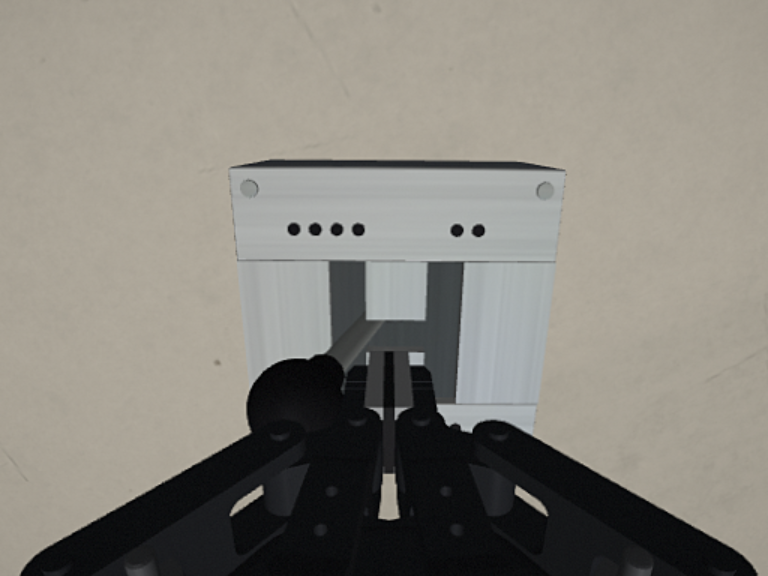

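View pics/side6z.png

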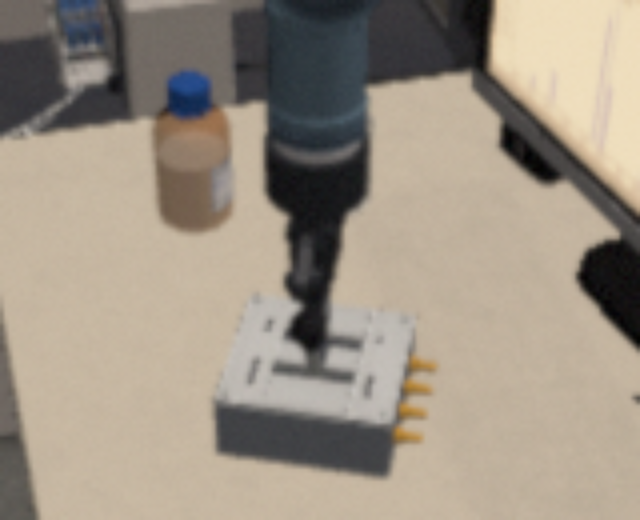

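```bash
python3 -m crank '[{"rx":0,"ry":0,"rz":0,"dx":0,"dy":-0.4,"dz":0,"fingers":-1},{"rx":0,"ry":0,"rz":0,"dx":0,"dy":-0.4,"dz":0,"fingers":-1},{"rx":0,"ry":0,"rz":0,"dx":0,"dy":-0.3,"dz":0,"fingers":-1},{"rx":0,"ry":0,"rz":0,"dx":0,"dy":-0.1,"dz":0,"fingers":-1},{"rx":0,"ry":0,"rz":0,"dx":0,"dy":0,"dz":0,"fingers":-1}]'; python3 -m crank '[{"rx":0,"ry":0,"rz":0,"dx":0,"dy":-0.1,"dz":0,"fingers":-1},{"rx":0,"ry":0,"rz":0,"dx":0,"dy":0,"dz":0,"fingers":-1}]';python3 - <<'E'
from h import *
s=telemetry.read_state();print(s["ee_pos"],s["tcp_rot"],s["force"])
for n,(x,y,w,h) in {"wrist":(0,0,512,384),"scene":(150,100,190,150)}.items():
  im=get_image(n)[y:y+h,x:x+w,::-1]; 
  cv2.imwrite(f"pics/{n}7z.png",cv2.resize(im,None,fx=1.5 if w>200 else 4,fy=1.5 if w>200 else 4))
E
```

```text
clock: 7.65
ee_pos: [0.5115, 0.0159, 0.1052]
tcp_rot: [-180.0, -0.0, 154.1]
force: [-0.7, -0.1, -0.7]
opening: 0.002
clock: 7.85
ee_pos: [0.5113, 0.0154, 0.1053]
tcp_rot: [180.0, 0.0, 154.1]
force: [0.4, 1.3, -0.9]
opening: -0.003
[0.51130717 0.01535658 0.10527875] [1.79995674e+02 4.02651597e-03 1.54118214e+02] [ 0.37766152  1.26581611 -0.85390547]
```

View pics/wrist7z.png

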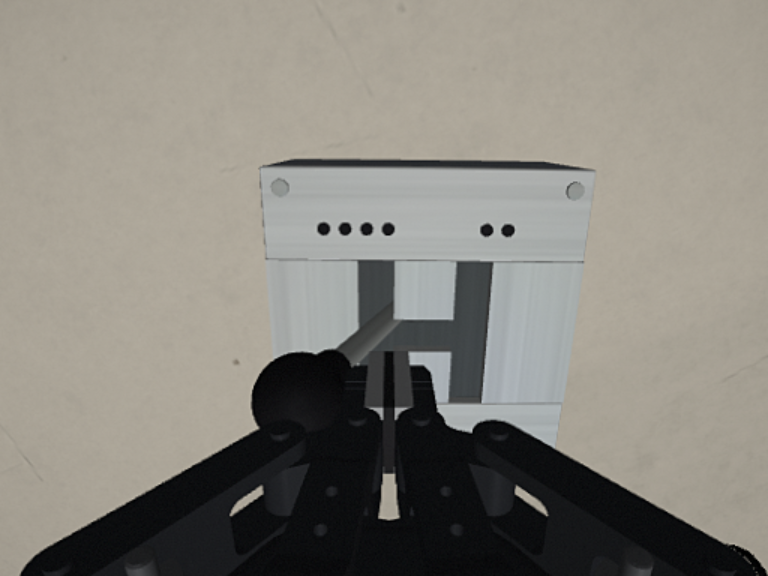

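View pics/scene7z.png

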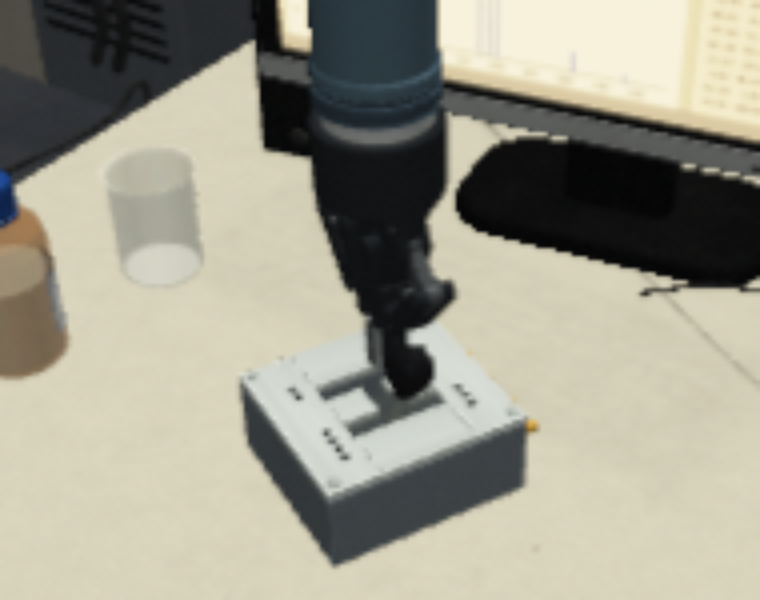

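```bash
cat >> h.py <<'E'
def est(corn,kp,scale=1.5):
    """corn: NL,NR plate corners; kp ball, in zoomed px"""
    s=telemetry.read_state(); pos,rpy=s["ee_pos"],s["tcp_rot"]; q=lambda L:(np.array(L)+.5)/scale-.5
    W=q(corn);kw=q([kp]);P=C[[0,3]]
    r=lambda p:np.r_[(wproj(unit(p,P),pos,rpy)-W).ravel(),(wproj(unit(p,knob(p[3],p[4])),pos,rpy)-kw).ravel()]
    p=least_squares(r,[.519,.028,-.46,.3,0]).x; print("unit,a,f",p.round(4)); return p
E
python3 - <<'E'
from h import *
est([(595,170),(260,167)],(299,396))
E
```

```text
unit,a,f [ 0.5185  0.0276 -0.4592  0.3841 -0.0244]
```

```bash
python3 -m crank '[{"rx":0,"ry":0,"rz":0,"dx":0,"dy":1,"dz":0,"fingers":-1},{"rx":0,"ry":0,"rz":0,"dx":0,"dy":1,"dz":0,"fingers":-1},{"rx":0,"ry":0,"rz":0,"dx":2.5,"dy":0,"dz":0,"fingers":-1},{"rx":0,"ry":0,"rz":0,"dx":2.5,"dy":0,"dz":0,"fingers":-1},{"rx":0,"ry":0,"rz":0,"dx":0,"dy":0,"dz":0.6,"fingers":-1},{"rx":0,"ry":0,"rz":0,"dx":0,"dy":-1.5,"dz":0,"fingers":-1},{"rx":0,"ry":0,"rz":0,"dx":0,"dy":-1.5,"dz":0,"fingers":-1},{"rx":0,"ry":0,"rz":0,"dx":0,"dy":-1.6,"dz":0,"fingers":-1},{"rx":0,"ry":0,"rz":0,"dx":0,"dy":0,"dz":0,"fingers":-1},{"rx":0,"ry":0,"rz":0,"dx":0,"dy":0,"dz":0,"fingers":-1}]'; python3 - <<'E'
from h import *
s=telemetry.read_state();print(s["ee_pos"],s["tcp_rot"],s["force"])
for n,(x,y,w,h) in {"wrist":(0,0,512,384),"scene":(150,100,190,150),"side":(180,110,160,130)}.items():
  im=get_image(n)[y:y+h,x:x+w,::-1]; 
  cv2.imwrite(f"pics/{n}8z.png",cv2.resize(im,None,fx=1.5 if w>200 else 4,fy=1.5 if w>200 else 4))
E
```

```text
clock: 8.95
ee_pos: [0.4551, 0.0126, 0.0995]
tcp_rot: [180.0, 0.0, 153.9]
force: [-0.0, 0.2, -0.9]
opening: -0.003
[0.45508975 0.01259356 0.09947356] [1.79967633e+02 2.27368748e-02 1.53940461e+02] [-0.01757583  0.18191205 -0.87061249]
```

View pics/wrist8z.png

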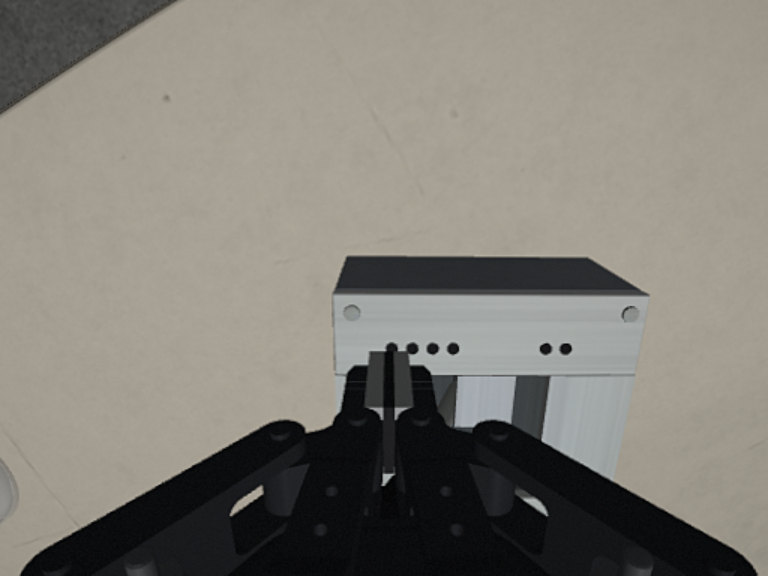

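View pics/scene8z.png

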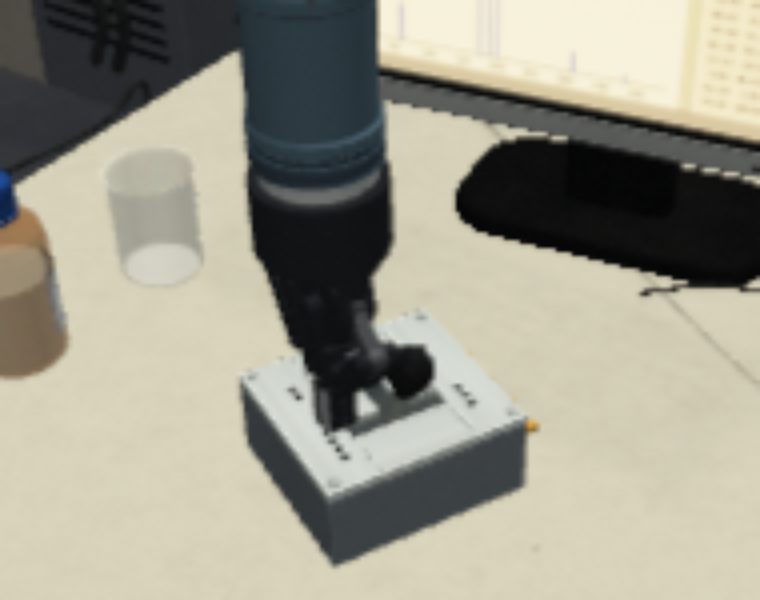

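View pics/side8z.png

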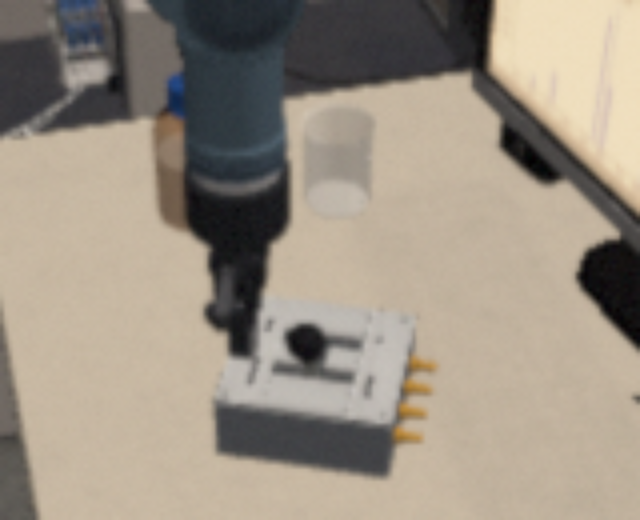

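```bash
python3 - <<'E'
from h import *
ks=(np.array([(410,371)])+.5)/4-.5+(150,100);kd=(np.array([(306,342)])+.5)/4-.5+(180,110)
for p in ([.5187,.0281,-.46],[.5192,.0278,-.4423]):
  r=lambda q:np.r_[(proj(unit(p,knob(*q)),"scene")-ks).ravel(),(proj(unit(p,knob(*q)),"side")-kd).ravel()]
  s=least_squares(r,[.37,0]);print(s.x,r(s.x))
t=telemetry.read_state()["ee_pos"];c,s=np.cos(.46),-np.sin(.46);d=t[:2]-[.5187,.0281];print("tcp in unit",c*d[0]+s*d[1],-s*d[0]+c*d[1])
E
```

```text
[ 0.38855283 -0.01366088] [ 0.44007555 -0.22484859 -0.57769403 -0.15077828]
[ 0.38784439 -0.02544555] [ 0.43994884 -0.22490032 -0.57933855 -0.15110694]
tcp in unit -0.05042727269710199 -0.04051974884079339
```

```bash
python3 -m crank '[{"rx":0,"ry":0,"rz":0,"dx":-1,"dy":0,"dz":0,"fingers":-1},{"rx":0,"ry":0,"rz":0,"dx":-0.5,"dy":0,"dz":0,"fingers":-1},{"rx":0,"ry":0,"rz":0,"dx":-0.5,"dy":0,"dz":0,"fingers":-1},{"rx":0,"ry":0,"rz":0,"dx":-0.5,"dy":0,"dz":0,"fingers":-1},{"rx":0,"ry":0,"rz":0,"dx":-0.5,"dy":0,"dz":0,"fingers":-1},{"rx":0,"ry":0,"rz":0,"dx":-0.3,"dy":0,"dz":0,"fingers":-1},{"rx":0,"ry":0,"rz":0,"dx":0,"dy":0,"dz":0,"fingers":-1}]'; python3 - <<'E'
from h import *
s=telemetry.read_state();print(s["ee_pos"],s["tcp_rot"],s["force"])
for n,(x,y,w,h) in {"scene":(150,100,190,150),"side":(180,110,160,130)}.items():
  im=get_image(n)[y:y+h,x:x+w,::-1]; 
  cv2.imwrite(f"pics/{n}9z.png",cv2.resize(im,None,fx=1.5 if w>200 else 4,fy=1.5 if w>200 else 4))
E
```

```text
clock: 9.8
ee_pos: [0.485, -0.001, 0.0992]
tcp_rot: [-180.0, 0.0, 154.1]
force: [0.1, 0.6, 0.7]
opening: 0.001
[ 0.48501155 -0.00096768  0.09922415] [-1.79987631e+02  1.86145635e-02  1.54091240e+02] [0.07051345 0.5647848  0.74863217]
```

View pics/scene9z.png

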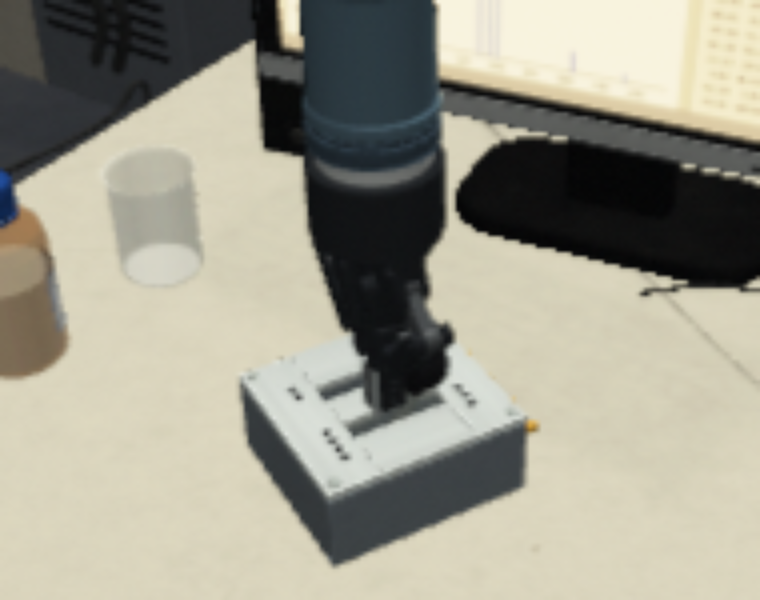

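View pics/side9z.png

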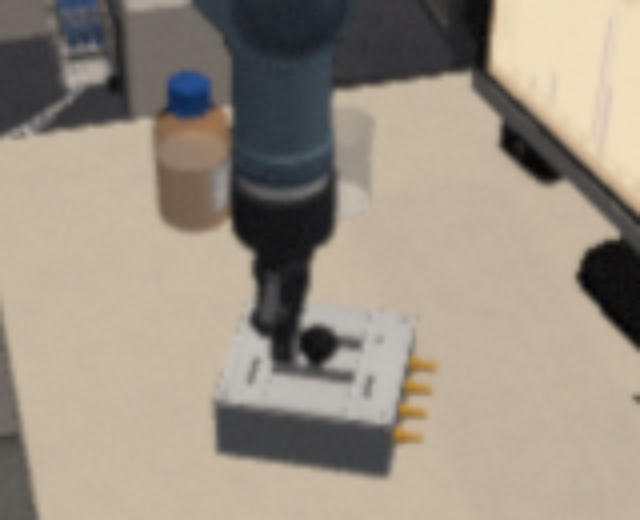

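```bash
python3 -m crank '[{"rx":0,"ry":0,"rz":0,"dx":-0.5,"dy":0,"dz":0,"fingers":-1},{"rx":0,"ry":0,"rz":0,"dx":-0.5,"dy":0,"dz":0,"fingers":-1},{"rx":0,"ry":0,"rz":0,"dx":-0.5,"dy":0,"dz":0,"fingers":-1},{"rx":0,"ry":0,"rz":0,"dx":0,"dy":0,"dz":0,"fingers":-1}]'; python3 -m crank '[{"rx":0,"ry":0,"rz":0,"dx":-0.5,"dy":0,"dz":0,"fingers":-1},{"rx":0,"ry":0,"rz":0,"dx":-0.5,"dy":0,"dz":0,"fingers":-1},{"rx":0,"ry":0,"rz":0,"dx":-0.4,"dy":0,"dz":0,"fingers":-1},{"rx":0,"ry":0,"rz":0,"dx":0,"dy":0,"dz":0,"fingers":-1}]'; python3 - <<'E'
from h import *
s=telemetry.read_state();print(s["ee_pos"],s["tcp_rot"],s["force"])
for n,(x,y,w,h) in {"scene":(150,100,190,150),"side":(180,110,160,130)}.items():
  im=get_image(n)[y:y+h,x:x+w,::-1]; 
  cv2.imwrite(f"pics/{n}10z.png",cv2.resize(im,None,fx=1.5 if w>200 else 4,fy=1.5 if w>200 else 4))
E
```

```text
clock: 10.3
ee_pos: [0.499, -0.0076, 0.0994]
tcp_rot: [180.0, 0.1, 154.1]
force: [0.4, 0.9, -0.4]
opening: -0.001
clock: 10.7
ee_pos: [0.5116, -0.0138, 0.0994]
tcp_rot: [-180.0, 0.1, 154.1]
force: [0.2, -0.8, 0.6]
opening: -0.001
[ 0.5115642  -0.01375124  0.09939627] [-1.79997046e+02  6.01889181e-02  1.54092724e+02] [ 0.22613452 -0.80772142  0.61771147]
```

View pics/scene10z.png

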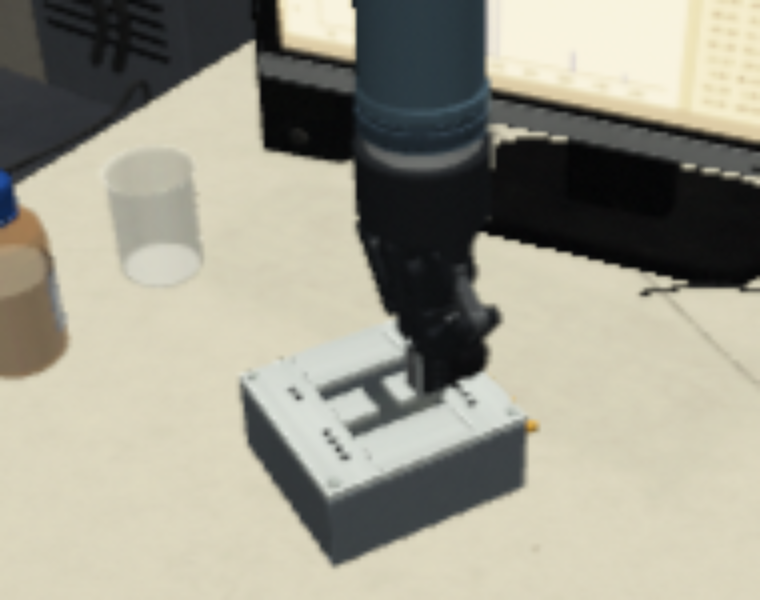

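View pics/side10z.png

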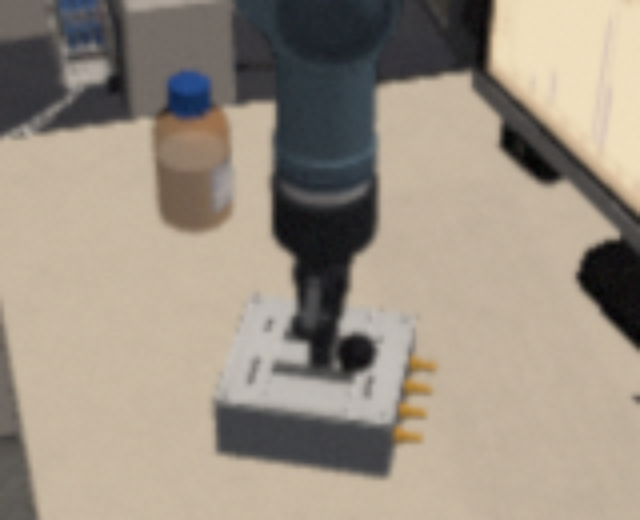

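```bash
python3 - <<'E'
from h import *
p=[.5187,.0281,-.46]
for a in (.35,.39):
 for f in (.25,.3,.34,.38,.42): print(a,f,((proj(unit(p,knob(a,f)),"side")-(180,110)+.5)*4-.5).round(1))
t=telemetry.read_state()["ee_pos"];c,s=np.cos(.46),-np.sin(.46);d=t[:2]-p[:2];print("tcp in unit",c*d[0]+s*d[1],-s*d[0]+c*d[1])
E
```

```text
0.35 0.25 [[344.1 343.6]]
0.35 0.3 [[351.3 345.6]]
0.35 0.34 [[357.1 347.2]]
0.35 0.38 [[362.8 349. ]]
0.35 0.42 [[368.4 350.8]]
0.39 0.25 [[343.  348.8]]
0.39 0.3 [[350.4 350.7]]
0.39 0.34 [[356.2 352.3]]
0.39 0.38 [[361.9 354. ]]
0.39 0.42 [[367.5 355.7]]
tcp in unit 0.011786044206380153 -0.04068415508309932
```

```bash
python3 -m crank '[{"rx":0,"ry":0,"rz":0,"dx":-0.3,"dy":0,"dz":0,"fingers":-1},{"rx":0,"ry":0,"rz":0,"dx":-0.3,"dy":0,"dz":0,"fingers":-1},{"rx":0,"ry":0,"rz":0,"dx":0,"dy":0,"dz":0,"fingers":-1}]'; python3 -m crank '[{"rx":0,"ry":0,"rz":0,"dx":-0.1,"dy":0,"dz":0,"fingers":-1},{"rx":0,"ry":0,"rz":0,"dx":0,"dy":0,"dz":0,"fingers":-1}]'; python3 - <<'E'
from h import *
s=telemetry.read_state();print(s["ee_pos"],s["tcp_rot"],s["force"])
for n,(x,y,w,h) in {"side":(180,110,160,130)}.items():
  im=get_image(n)[y:y+h,x:x+w,::-1]; 
  cv2.imwrite(f"pics/{n}11z.png",cv2.resize(im,None,fx=1.5 if w>200 else 4,fy=1.5 if w>200 else 4))
E
```

```text
clock: 11.1
ee_pos: [0.5164, -0.016, 0.0993]
tcp_rot: [-180.0, 0.0, 154.1]
force: [-0.9, 1.7, -0.3]
opening: 0.0
clock: 11.3
ee_pos: [0.517, -0.0163, 0.0992]
tcp_rot: [-180.0, -0.0, 154.1]
force: [-0.8, 0.8, 0.0]
opening: -0.0
[ 0.51699251 -0.01633052  0.09920645] [-1.79994487e+02 -9.01782732e-03  1.54121961e+02] [-7.99367294e-01  8.23085012e-01  2.69678704e-04]
```

View pics/side11z.png

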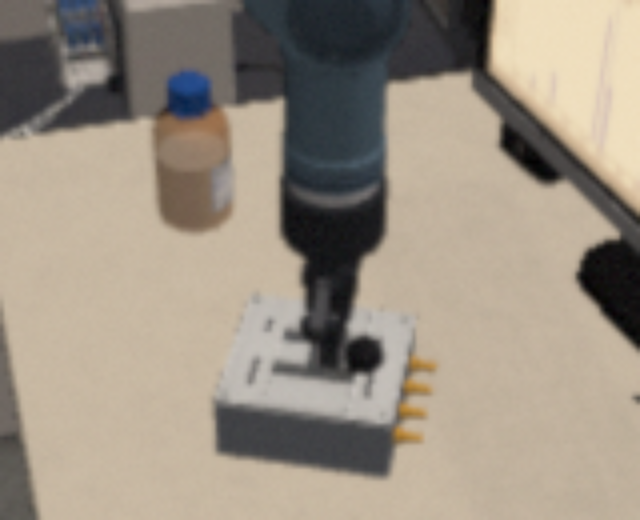

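```bash
for i in 1; do python3 -m crank '[{"rx":0,"ry":0,"rz":0,"dx":-0.15,"dy":0,"dz":0,"fingers":-1},{"rx":0,"ry":0,"rz":0,"dx":0,"dy":0,"dz":0,"fingers":-1}]'; done; python3 -m crank '[{"rx":0,"ry":0,"rz":0,"dx":-0.1,"dy":0,"dz":0,"fingers":-1},{"rx":0,"ry":0,"rz":0,"dx":0,"dy":0,"dz":0,"fingers":-1}]'
```

```text
clock: 11.55
ee_pos: [0.5184, -0.0171, 0.0993]
tcp_rot: [-180.0, 0.0, 154.1]
force: [-0.7, 0.1, -1.2]
opening: 0.003
clock: 11.75
ee_pos: [0.5193, -0.0175, 0.0993]
tcp_rot: [-180.0, 0.0, 154.1]
force: [-0.9, -0.0, 0.5]
opening: 0.001
```

```bash
python3 -m crank '[{"rx":0,"ry":0,"rz":0,"dx":-0.1,"dy":0,"dz":0,"fingers":-1},{"rx":0,"ry":0,"rz":0,"dx":0,"dy":0,"dz":0,"fingers":-1}]';python3 -m crank '[{"rx":0,"ry":0,"rz":0,"dx":-0.1,"dy":0,"dz":0,"fingers":-1},{"rx":0,"ry":0,"rz":0,"dx":0,"dy":0,"dz":0,"fingers":-1}]'; python3 - <<'E'
from h import *
s=telemetry.read_state();print(s["ee_pos"],s["tcp_rot"],s["force"])
for n,(x,y,w,h) in {"side":(180,110,160,130)}.items():
  im=get_image(n)[y:y+h,x:x+w,::-1]; 
  cv2.imwrite(f"pics/{n}12z.png",cv2.resize(im,None,fx=1.5 if w>200 else 4,fy=1.5 if w>200 else 4))
E
```

```text
clock: 11.95
ee_pos: [0.52, -0.0178, 0.0992]
tcp_rot: [-180.0, -0.0, 154.1]
force: [-1.2, 1.1, -0.2]
opening: 0.003
clock: 12.15
ee_pos: [0.5205, -0.0181, 0.099]
tcp_rot: [-180.0, -0.1, 154.1]
force: [-1.3, 0.6, 0.3]
opening: 0.0
[ 0.52051296 -0.01806922  0.09903175] [-1.79981987e+02 -7.72118756e-02  1.54127027e+02] [-1.27476578  0.63044793  0.26732167]
```

View pics/side12z.png

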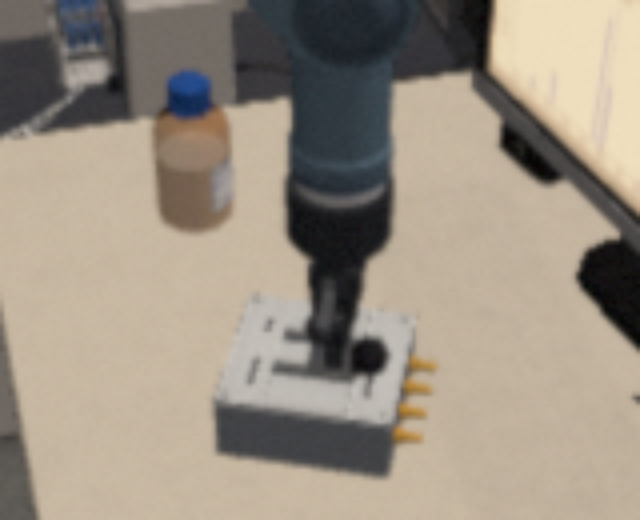

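```bash
python3 -m crank '[{"rx":0,"ry":0,"rz":0,"dx":-0.1,"dy":0,"dz":0,"fingers":-1},{"rx":0,"ry":0,"rz":0,"dx":0,"dy":0,"dz":0,"fingers":-1}]'
```

```text
clock: 12.4
ee_pos: [0.5211, -0.0183, 0.0989]
tcp_rot: [-180.0, -0.1, 154.1]
force: [-2.8, 1.4, -0.6]
opening: 0.001
```

```bash
python3 -m crank '[{"rx":0,"ry":0,"rz":0,"dx":-0.1,"dy":0,"dz":0,"fingers":-1},{"rx":0,"ry":0,"rz":0,"dx":0,"dy":0,"dz":0,"fingers":-1}]'
```

```text
clock: 12.6
ee_pos: [0.5216, -0.0186, 0.0987]
tcp_rot: [-180.0, -0.2, 154.1]
force: [-5.2, 3.7, -1.0]
opening: 0.002
```

```bash
python3 -m crank '[{"rx":0,"ry":0,"rz":0,"dx":0.5,"dy":0,"dz":0,"fingers":-1},{"rx":0,"ry":0,"rz":0,"dx":1.5,"dy":0,"dz":0,"fingers":-1},{"rx":0,"ry":0,"rz":0,"dx":2,"dy":0,"dz":0,"fingers":-1},{"rx":0,"ry":0,"rz":0,"dx":0,"dy":0,"dz":-3,"fingers":-1},{"rx":0,"ry":0,"rz":0,"dx":0,"dy":0,"dz":-4,"fingers":-1},{"rx":0,"ry":0,"rz":0,"dx":0,"dy":0,"dz":-4,"fingers":-1},{"rx":0,"ry":0,"rz":0,"dx":0,"dy":0,"dz":-4,"fingers":-1},{"rx":0,"ry":0,"rz":0,"dx":0,"dy":0,"dz":-3,"fingers":-1},{"rx":0,"ry":0,"rz":0,"dx":0,"dy":0,"dz":0,"fingers":-1},{"rx":0,"ry":0,"rz":0,"dx":0,"dy":0,"dz":0,"fingers":-1},{"rx":0,"ry":0,"rz":0,"dx":0,"dy":0,"dz":0,"fingers":-1}]'; python3 - <<'E'
from h import *
s=telemetry.read_state();print(s["ee_pos"],s["tcp_rot"],s["force"])
for n,(x,y,w,h) in {"scene":(150,100,190,150),"side":(180,110,160,130)}.items():
  im=get_image(n)[y:y+h,x:x+w,::-1]; 
  cv2.imwrite(f"pics/{n}13z.png",cv2.resize(im,None,fx=1.5 if w>200 else 4,fy=1.5 if w>200 else 4))
E
```

```text
clock: 13.7
ee_pos: [0.4867, -0.0023, 0.2785]
tcp_rot: [-180.0, 0.0, 154.1]
force: [-0.5, -0.2, 0.7]
opening: 0.0
[ 0.48674116 -0.00228318  0.27850603] [-1.79974525e+02  1.20197992e-02  1.54066384e+02] [-0.52925732 -0.22686286  0.72454015]
```

View pics/scene13z.png

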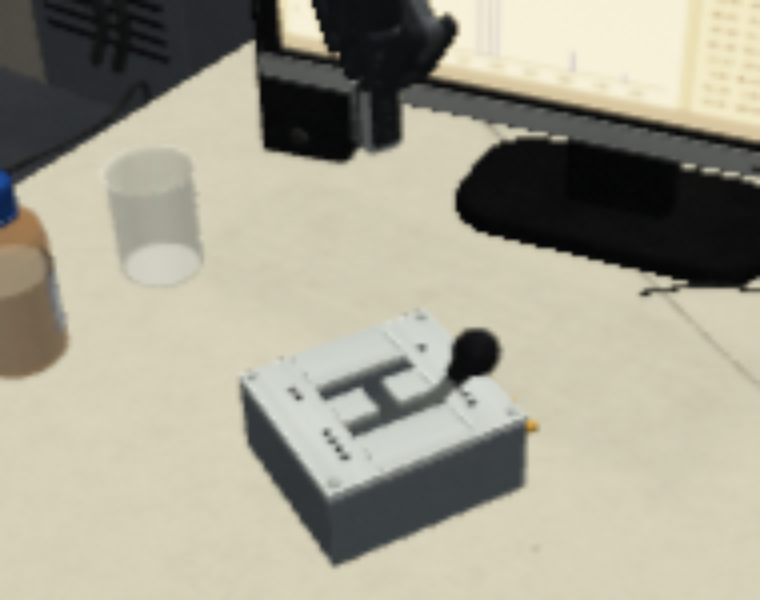

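View pics/side13z.png

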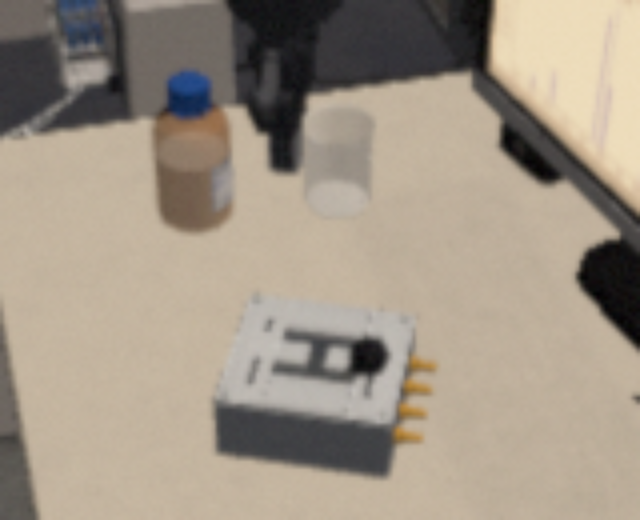

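```bash
python3 - <<'E'
from h import *
from rig import arm
ks=(np.array([(475,352)])+.5)/4-.5+(150,100);kd=(np.array([(369,356)])+.5)/4-.5+(180,110)
p=[.5187,.0281,-.46]
r=lambda q:np.r_[(proj(unit(p,knob(*q)),"scene")-ks).ravel(),(proj(unit(p,knob(*q)),"side")-kd).ravel()]
s=least_squares(r,[.37,.4]);print(s.x,r(s.x))
if s.x[0]>.34 and s.x[1]>.38: print(arm.job_done())
E
```

```text
[0.38197245 0.41747297] [ 0.55533955 -0.08915441 -0.42053846 -0.34951934]
the job is handed in; nothing more can be done
None
```

The lever is in slot 3 and home against its stop, and I have handed the job in at about 14 s. The hand-in gave no verdict.

With the fingers shut, I pushed the knob to the right through the cross channel. I then went round behind it and pushed it forward until a reaction of about 6 N showed it had met the stop. After that I backed the fingers off and raised them to 0.28 m.

- **Lever position:** the last scene and side pictures, fitted together, put the lever at 0.38 rad across and 0.417 rad fore. The stop is at 0.42, and the fit was within about 0.6 px.
- **Unit:** by eye it stands at the same pixels as at the start.
- **Bottle and beaker:** they also stand where they were, by eye.
- **Flask:** it was outside the last cropped pictures, so I did not check it again. The arm was never near it.
- **Forces:** the readings at the end of each move stayed under about 7 N.

My first two move commands were refused because keys were missing, and nothing moved. No check failed or disagreed. The estimates of how far across the lever leaned in the channel ranged from about 0.345 to 0.39 rad, all within the slot's play.

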